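# Clamp the clock case and snap its back on

### The arm

A 6-joint arm with a two-finger parallel gripper is mounted at the origin on the work surface. World frame = base frame: x ahead of the robot, y to its left, z up, the work surface at z = 0. Lengths are in m, angles in degrees, forces in N, time in s.
With the tool pointing down it reaches from about 0.375 to 0.925 m from the base axis. Payload 5.7 kg.
Tool frame: the origin (TCP) lies where the fingers leave the gripper's body, on its centre line; the fingertips stand 80 mm ahead of it and the grasp point (between the pads) lies 61 mm ahead of it (finger_overhang is the distance from the TCP to the fingertips, in m); z points along the fingers, y is the line along which they close (so a half turn about z gives the same grasp; the last joint's range is limited). The gripper opens to 88 mm and grips with 3 to 60 N. Pads are 20 mm wide; open, the fingers measure 115 mm over their backs; the gripper's body (75 mm by 178 mm) begins 61 mm behind the grasp point.
Start: joints at [-76.782, 20.558, 86.54, -0, 72.909, -6.595], TCP at [0.203, -0.564, 0.303] pointing down, gripper open.
Joint ranges: [-170.27, 170.27], [-57.76, 135], [12.27, 136.19], [-55.21, 235.2], [11.17, 155.16], [-170.74, 170.74]. Speed limits (degrees/s): [136.94, 136.94, 180, 180, 180, 180].

### API

Orientations are given as a 3x3 rotation matrix whose columns are the frame's x, y, z axes.
In Python, from bench import * gives the robot as it stands. The module is installed in compiled form; this text tells all that it offers.
- The arm moves only by the shell command python3 -m handwheel 'ROWS'. ROWS is JSON, a list that holds one entry, the list of rows, each a list of 5 numbers: the shift along the tool's x, y, z normalised to -1 to 1, where 1 is 0.25 m, then the turn about the tool's z normalised to -1 to 1, where 1 is 8 degrees, then the finger opening in mm, from 0 to 87.8. In form: [[[x, y, z, yaw, claw], ...]]. A call has 1 to 8 rows; each row shifts and turns the commanded pose from where the row before left it, along the tool's axes as they then stand; what a row does not reach is not made up. A row lasts 1/10 s, in which the tool goes at most 50 mm and 8.59 degrees, less where a joint would pass 70% of its speed; a pose out of reach is approached as far as the arm can. A call with a number of a shift or a turn outside -1 to 1 is refused whole. A call with a gripper value outside its range is refused whole. The fingers move at their own pace and stop on an object; the grip force is fixed at half the most. Time passes only in rows, so rows that do not move let the fingers close. It gives the time, the measured TCP pose, the force, the opening and the grip force at its end, in the units of the state.
- state(): the state, without advancing time (a new reading comes with each control period).
- camera(name): name is "side" or "top" or "wrist"; returns a dict with "img" (400x640x3 uint8, blue, green, red), "z_map" (400x640 float32, m along the optical axis (not along the pixel's ray), 0 where there is no reading), "fx", "fy", "cx", "cy" (pixels), "k1" (the pictures are not rectified: a ray, as slopes to the right and down, at radius r is drawn at 1 + k1 r^2 times it, then the intrinsics apply), "R" (3x3) and "t" (3): a world point X has camera coordinates R X + t. Camera axes: x right, y down, z forward; pixel columns grow to the right and rows downward; lengths in m; the calibration is good to about 2 mm. A picture is of the moment at which its call begins.
- close_job(): hands the job in; it is judged then, once.
The state is a dict: "time_s": time; "joint_positions": joint angles; "dq": joint speeds; "joint_torque": joint torques, N m; "eef_pos": TCP position; "tcp_rot": TCP orientation; "force": force on the tool from outside, world axes, zero at the start; "wrist_torque": the same for the moment, N m; "finger_gap": finger opening in m; "finger_force": force on a finger pad.
Only numpy, scipy, OpenCV 4.12 (cv2) and the standard library are available. Lean on these libraries where they do the work, as an engineer would, in place of code of your own. Each camera call takes 0.05 s, during which the arm holds its last target. There are 200 camera calls.

### The job

A table clock lies face down in the casing holder with its round click-on metal back set loosely in the case. First slide the holder's black jaw by its upright grip all the way until it stops against the case; then press the back straight down in its middle with the fingertips until it snaps home, flush with the rim of the case, and keep pressing firmly: the job finishes while you are still pressing on the back. Leave the things lying around it where they are.

Things in the scene. Friction and masses are not known exactly. Their poses are not given: they have to be found in the camera images.
- holder: Casing holder, fixed: level aluminium plate 130 (x) by 262 mm (y), 18 mm thick, y from -175 to +87. Origin: on the counter under the centre of the clock case; y along the jaw's track, z up. Steel case ring at x = y = 0: outer diameter 92, bore 70, top at z = 49 mm. Black fixed jaw behind it at y = 49 to 71 (top 42 mm); the sliding jaw runs on the -y side.
- jaw (a joint): Travel of the sliding jaw along the holder's +y, in m: 0 = fully back, 0.060 = end stop, where the jaw touches the case. It starts somewhere from 0 to 0.025, slides against about 3 N of friction and stays where it is left.
- jaw_grip (a point): Middle of the top edge of the jaw's upright grip, 74 mm above the counter, at holder x = 0: a black fin 12 mm thick (holder x), 34 mm long (y), 34 mm high, both sides free, on the jaw's block (54 x 50 mm, top 40 mm above the counter, front face 30 mm ahead of this point). At the end stop it is at holder y = -76 mm. Axes of the holder.
- cover: Click-on back: loose flat-topped aluminium disc, diameter 68, height 15 mm, about 90 g, in the bore of the case. Origin: centre of its underside, z up. Starts about 10 mm above its seat, on four spring balls in the bore. Pushed down it resists with up to 17 N (20 N if 12 mm off its middle), may go in one side first (two clicks), then the force drops to nothing and it meets its hard seat.
- cover_top (a point): Centre of the flat top of the back, 15 mm above its underside: where to press. 59 mm above the counter at the start, 49 mm when snapped home. About 10 to 15 N is a good push to finish with.
- case_seat (a point): Centre of the seat inside the case, 34 mm above the counter, where the underside of the back rests when snapped home. Axes of the holder.
- case_rim (a point): Centre of the case's rim plane, 49 mm above the counter: the top of the back is flush with it when snapped home. Axes of the holder.
- screwdriver: Bystander: a grey-handled screwdriver 160 mm long, lying on the counter.
- loupe: Bystander: a black eyeglass, 34 mm across, 32 mm high.
- partsbox: Bystander: a closed wooden box 70 x 50 x 35 mm.
- jar: Bystander: a small glass jar with a steel lid, 40 mm across, 45 mm high.
There are look-alikes about, which are no part of the job. Leave any orange, red or turquoise look-alike of the cover alone.

How it is judged:
By the outcome, as a careful person would: the job done as asked, in the order asked, and still so for the second after the job is handed in, while the arm keeps its last pose, push and grip.
It also fails if it takes over 38 s, if anything falls off the work surface, if the arm or the gripper's body presses on something with over 40 N, if the wrist force passes 120 N, or if a joint passes its speed limit or range.

## Working session

There is one attempt and no reset: what is moved stays moved. The work goes in short steps, Python scripts to look and compute and a shell command to move; the robot and the scene stay as the last step left them, time stands still between calls to the robot, and variables do not carry over. Pictures are saved under pics/ and viewed, at most 10 in all, crops included, and the job is handed in when it is done.

```bash
mkdir -p pics
cat > h.py <<'E'
from bench import *
import numpy as np, cv2
def cloud(c):
    v,u=np.mgrid[0:400,0:640].astype(float)
    return ray(c,u,v)*c["z_map"][...,None].astype(float)
def ray(c,u,v):
    xd=(u-c["cx"])/c["fx"]; yd=(v-c["cy"])/c["fy"]; x,y=xd,yd
    for _ in range(8):
        s=1+c["k1"]*(x*x+y*y); x,y=xd/s,yd/s
    return np.stack([x,y,np.ones_like(x)],-1)
def world(c): return (cloud(c)-np.array(c["t"]))@np.array(c["R"])
def onplane(c,u,v,z):
    R=np.array(c["R"]); d=ray(c,np.array(u,float),np.array(v,float))@R; o=-R.T@np.array(c["t"])
    return o+d*((z-o[2])/d[...,2])[...,None]
E
python3 - <<'E'
from h import *
s=state();print(s["eef_pos"],s["tcp_rot"],s["force"],s["time_s"])
a=[camera(n)for n in("top","side")]
for n,c in zip(("top","side"),a):
    cv2.imwrite(f"pics/{n}0.png",c["img"]); print(n,-np.array(c["R"]).T@np.array(c["t"]))
E
```

```text
[ 0.20324114 -0.56395613  0.30182943] [[ 9.40796930e-01  3.38970443e-01 -4.18991015e-04]
 [ 3.38970643e-01 -9.40795319e-01  1.75235090e-03]
 [ 1.99810374e-04 -1.79063200e-03 -9.99998377e-01]] [-0.13135956  0.0984061  -0.03556336] 0.0
top [0.35017873 0.02401846 1.45398248]
side [0.02766915 0.90667983 0.79483808]
```

View pics/top0.png

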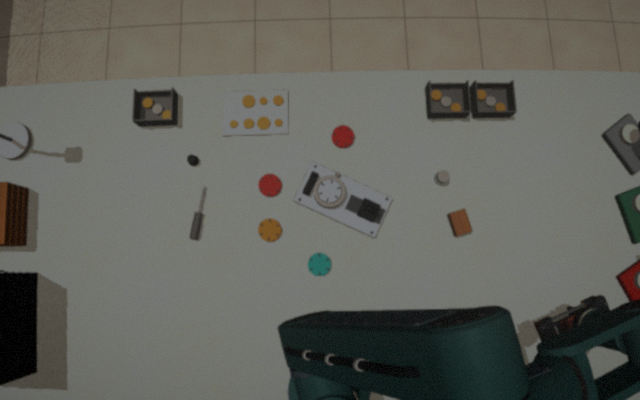

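View pics/side0.png

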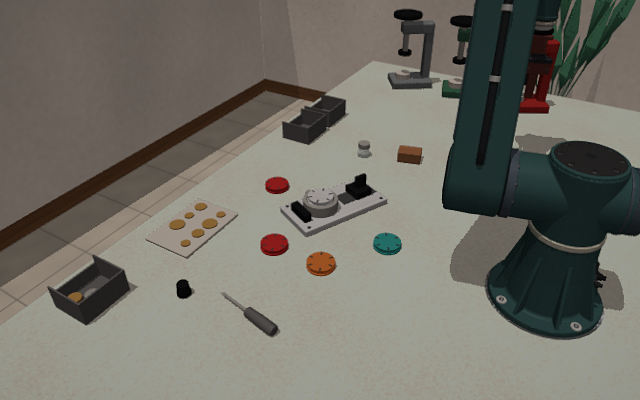

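The top view shows the holder with the case and metal back at about (330,190) and its black sliding jaw at (368,208). The look-alikes are red (343,136), red (270,185), orange (270,230) and turquoise (320,264). The side view shows the back in the holder at (320,197) and the fin at (360,183). Only the silver disc inside the holder fits the description, so I'll crop there and measure.

Run:
```python
from h import *
c=camera("top");W=world(c);im=c["img"]
sub=np.s_[155:245,285:400]
cv2.imwrite("pics/crop1.png",cv2.resize(im[sub],None,fx=6,fy=6,interpolation=cv2.INTER_CUBIC))
Z=W[...,2];m=np.zeros(Z.shape,bool);m[sub]=True
m&=(Z>.011)&(Z<.09)
n,l,st,ce=cv2.connectedComponentsWithStats(m.astype(np.uint8));k=1+st[1:,4].argmax();m=l==k
print(st[k],np.percentile(Z[m],[5,25,50,75,95]))
for zz in(.018,):
    cn,_=cv2.findContours(m.astype(np.uint8),cv2.RETR_EXTERNAL,cv2.CHAIN_APPROX_NONE)
    p=max(cn,key=len)[:,0];P=onplane(c,p[:,0],p[:,1],zz)[:,:2]
    r=cv2.minAreaRect((P*1000).astype(np.float32));print("plate rect mm",r,cv2.boxPoints(r))
for a,b in((.052,.07),(.044,.053),(.066,.085)):
    q=m&(Z>a)&(Z<b);print(a,b,q.sum(),np.median(W[q],0) if q.any() else"", np.argwhere(q).mean(0) if q.any() else "")
print(np.round(Z[180:222:2,312:388:3]*1000).astype(int))
```

```text
[ 294  161   99   77 3962] [0.01407219 0.01778157 0.02092761 0.04308859 0.06055674]
plate rect mm ((548.8944091796875, -55.67530822753906), (262.081298828125, 132.8952178955078), 63.884456634521484) [[ 431.54874  -144.08868 ]
 [ 550.87646  -202.58688 ]
 [ 666.2401     32.738068]
 [ 546.91235    91.23627 ]]
0.052 0.07 514 [ 0.56767891 -0.01754173  0.05864199] [190.63424125 330.87354086]
0.044 0.053 402 [ 0.56702552 -0.00858868  0.04811623] [191.50746269 330.02238806]
0.066 0.085 58 [ 0.5116478  -0.1316697   0.07317162] [208.24137931 370.79310345]
[[  42   44   46   48   61   59   58   62   46   55   16   25   18   17
    20    1    1   -1   -1   -2    3    6   -3   -1   -5    3]
 [  44   27   49   60   65   61   58   56   60   51   50   22   17   18
    22   16    5   -1    0    0    2    4    4    1   -3   -1]
 [  42   52   49   56   55   56   60   54   59   57   45   13   19   18
    18   19   22   20    2    3    4    1    5    1   -5    0]
 [  46   45   40   60   59   60   54   61   59   61   52   21   18   18
    15   24   18   14   19    3    2    0   -1   -3    1    0]
 [  36  
[... 1587 characters left out ...]
 75   20   21   20   16]
 [   3   -7    4   23    6   16   17   21   15   20   22   26   20   14
    20   20   41   36   37   39   61   72   18   14   13    4]
 [   0   -1   -4    6   18   27   16   14   23   17   19   19   20   19
    17   37   43   42   45   41   42   44   22   20   21   -4]
 [  -2    0    0    0    2    1   18   21   17   19   22   18   18   14
  1454   25   19   40   37   42   37   40   23   27   18   -4]
 [  -3    4    2    1   -3   -5   -3   16   17   17   19   18   23   19
    16   18   23   15   38   35   44   19   22   23    1    4]
 [   4   -1    3    7    1    1    0    1   12   20   14   21   20   17
    16   20   22   20   20   27   44   20   15   14    0   -3]]
```

View pics/crop1.png

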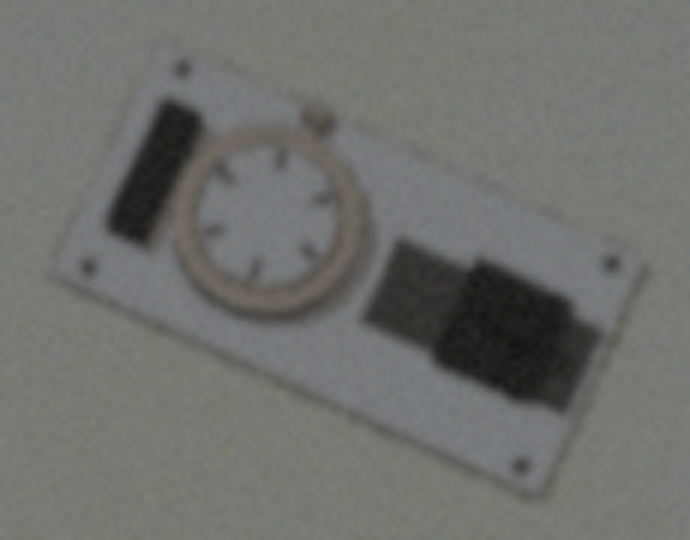

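Three silver-coloured or coloured discs are ruled out: the red, orange and turquoise ones lie outside the holder. The crop confirms the silver disc with notches inside the ring, at crop (265,215). The plate measures 262 x 133 mm, matching the spec. The cover is at about (0.568,-0.017), and the fin top at (0.512,-0.132) lies on the holder axis at y ≈ -128. The first step is to turn the tool so its x lies along holder +y.

```bash
python3 -m handwheel '[[[0,0,0,-1,60],[0,0,0,-1,60],[0,0,0,-1,60],[0,0,0,-1,60],[0,0,0,-1,60],[0,0,0,-0.51,60],[0,0,0,0,60]]]'
cat > rel.py <<'E'
from h import *
import sys
T=np.array([float(v) for v in sys.argv[1:4]]);s=state();R=np.array(s["tcp_rot"])
d=R.T@(T-s["eef_pos"]);print("tool-axis shift/0.25:",d/.25,"mm",d*1000,"tool x ang",np.degrees(np.arctan2(R[1,0],R[0,0])),"want 63.9")
E
python3 rel.py .5116 -.1317 .22
```

```text
time_s: 0.85
eef_pos: [0.2033, -0.5643, 0.3023]
tcp_rot: [[0.44, 0.898, -0.0], [0.898, -0.44, 0.001], [0.001, -0.001, -1.0]]
force: [0.6, -0.1, 0.1]
finger_gap: 0.0602
finger_force: 0.0
tool-axis shift/0.25: [2.09605679 0.34716231 0.33024871] mm [524.01419715  86.79057799  82.56217874] tool x ang 63.921308269572314 want 63.9
```

```bash
python3 -m handwheel '[[[0.19,0.03,0.03,0,60],[0.19,0.03,0.03,0,60],[0.19,0.03,0.03,0,60],[0.19,0.03,0.03,0,60],[0.19,0.03,0.03,0,60],[0.19,0.03,0.03,0,60],[0.19,0.03,0.03,0,60],[0.19,0.03,0.03,0,60]]]'
python3 rel.py .5116 -.1317 .22
```

```text
time_s: 1.65
eef_pos: [0.4253, -0.248, 0.2425]
tcp_rot: [[0.442, 0.897, 0.0], [0.897, -0.442, -0.0], [-0.0, 0.0, -1.0]]
force: [0.9, -0.1, 0.4]
finger_gap: 0.0595
finger_force: 0.0
tool-axis shift/0.25: [0.56986056 0.10382916 0.09002882] mm [142.46514023  25.95728978  22.50720559] tool x ang 63.7366222102994 want 63.9
```

```bash
python3 -m handwheel '[[[0.17,0.03,0.03,0,60],[0.17,0.03,0.03,0,60],[0.17,0.03,0.03,0,60],[0,0,0,0,60],[0,0,0,0,60],[0,0,0,0,60]]]'
python3 rel.py .5116 -.1317 .126
python3 - <<'E'
from h import *
c=camera("wrist");W=world(c);Z=W[...,2]
cv2.imwrite("pics/w1.png",c["img"])
g=np.hypot(W[...,0]-.5116,W[...,1]+.1317)<.03
q=g&(Z>.066)&(Z<.085)
if q.any():
    m=np.median(W[q],0);print(q.sum(),m,np.argwhere(q).mean(0))
    p=np.argwhere(q);P=onplane(c,p[:,1],p[:,0],.074)[:,:2]
    print(cv2.minAreaRect((P*1000).astype(np.float32)))
q=(np.hypot(W[...,0]-.568,W[...,1]+.017)<.05)&(Z>.054)&(Z<.07)
print(q.sum(),np.median(W[q],0) if q.any() else"")
if q.any():
    p=np.argwhere(q);P=onplane(c,p[:,1],p[:,0],.059)[:,:2];print(cv2.minEnclosingCircle((P*1000).astype(np.float32)))
E
```

```text
time_s: 2.25
eef_pos: [0.5002, -0.1457, 0.2202]
tcp_rot: [[0.441, 0.897, -0.0], [0.897, -0.441, -0.0], [-0.0, -0.0, -1.0]]
force: [0.4, 0.3, -0.4]
finger_gap: 0.06
finger_force: 0.0
tool-axis shift/0.25: [0.07057415 0.01611594 0.37680368] mm [17.64353629  4.02898486 94.20092027] tool x ang 63.8230778019187 want 63.9
684 [ 0.51028045 -0.13139369  0.07355825] [191.46783626 325.09795322]
((510.4508361816406, -131.80421447753906), (34.205753326416016, 12.995948791503906), 63.559226989746094)
4799 [ 0.56156672 -0.0253014   0.05860768]
((566.5811157226562, -17.124666213989258), 33.26223373413086)
```

View pics/w1.png

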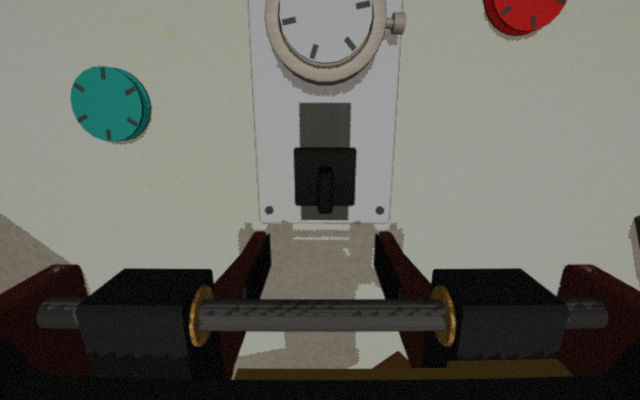

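The wrist view shows the fin at (325,190), centred between the open fingers, with the back at (325,20). The fin measures 34 x 13 mm and is at (0.5104,-0.1318).

```bash
python3 -m handwheel '[[[0.068,0.012,0,0,60],[0,0,0.1,0,60],[0,0,0.1,0,60],[0,0,0.1,0,60],[0,0,0.06,0,60],[0,0,0,0,60],[0,0,0,0,60]]]'
python3 rel.py .5104 -.1318 .128
```

```text
time_s: 3.0
eef_pos: [0.5107, -0.1321, 0.1305]
tcp_rot: [[0.442, 0.897, -0.0], [0.897, -0.442, 0.0], [-0.0, -0.0, -1.0]]
force: [1.4, -0.6, -0.1]
finger_gap: 0.06
finger_force: 0.0
tool-axis shift/0.25: [ 0.00079022 -0.00153376  0.01005742] mm [ 0.19755393 -0.38343966  2.51435552] tool x ang 63.779796255367344 want 63.9
```

Good; I'll close on the fin.

```bash
python3 -m handwheel '[[[0,0,0.008,0,30],[0,0,0,0,6],[0,0,0,0,6],[0,0,0,0,6],[0,0,0,0,6],[0,0,0,0,6],[0,0,0,0,6],[0,0,0,0,6]]]'
python3 rel.py .5104 -.1318 .128
```

```text
time_s: 3.8
eef_pos: [0.5102, -0.1307, 0.1281]
tcp_rot: [[0.44, 0.898, -0.001], [0.898, -0.44, 0.001], [0.0, -0.002, -1.0]]
force: [-2.9, 1.4, 4.4]
finger_gap: 0.0118
finger_force: 30.0
tool-axis shift/0.25: [-0.00362736  0.00258949  0.00048935] mm [-0.90683964  0.64737146  0.12233693] tool x ang 63.88312907191905 want 63.9
```

```bash
python3 -m handwheel '[[[0.04,0,0,0,6],[0.04,0,0,0,6],[0.04,0,0,0,6],[0.04,0,0,0,6],[0.024,0,0,0,6],[0,0,0,0,6],[0,0,0,0,6]]]'
python3 rel.py .5336 -.0854 .128
```

```text
time_s: 4.5
eef_pos: [0.531, -0.0886, 0.1281]
tcp_rot: [[0.44, 0.898, -0.0], [0.898, -0.44, 0.002], [0.001, -0.001, -1.0]]
force: [-2.3, 3.9, 5.1]
finger_gap: 0.0116
finger_force: 30.0
tool-axis shift/0.25: [0.01595043 0.00368232 0.00059306] mm [3.98760644 0.92057891 0.14826462] tool x ang 63.88458969543155 want 63.9
```

```bash
for i in 1; do python3 -m handwheel '[[[0.012,0,0,0,6],[0.008,0,0,0,6],[0,0,0,0,6],[0,0,0,0,6]]]'; done
python3 rel.py .5336 -.0854 .128
```

```text
time_s: 4.9
eef_pos: [0.5328, -0.0849, 0.1281]
tcp_rot: [[0.44, 0.898, -0.001], [0.898, -0.44, 0.001], [0.0, -0.001, -1.0]]
force: [-4.0, 0.1, 4.6]
finger_gap: 0.0119
finger_force: 30.0
tool-axis shift/0.25: [-0.00034108  0.00363072  0.00055704] mm [-0.08526894  0.90768036  0.13926019] tool x ang 63.896077558074495 want 63.9
```

```bash
python3 -m handwheel '[[[0.012,0,0,0,6],[0,0,0,0,6],[0,0,0,0,6]]]';python3 rel.py .5336 -.0854 .128;  python3 -m handwheel '[[[0.012,0,0,0,6],[0,0,0,0,6],[0,0,0,0,6]]]'
python3 rel.py .5336 -.0854 .128
```

```text
time_s: 5.2
eef_pos: [0.534, -0.0825, 0.1281]
tcp_rot: [[0.44, 0.898, -0.001], [0.898, -0.44, 0.0], [-0.0, -0.001, -1.0]]
force: [-6.1, -0.2, 6.2]
finger_gap: 0.0118
finger_force: 30.0
tool-axis shift/0.25: [-0.01112623  0.00357028  0.00058657] mm [-2.78155801  0.89256963  0.14664319] tool x ang 63.90556408487337 want 63.9
time_s: 5.5
eef_pos: [0.5343, -0.082, 0.1282]
tcp_rot: [[0.439, 0.899, -0.004], [0.899, -0.439, -0.004], [-0.005, -0.002, -1.0]]
force: [-10.6, -13.2, 7.4]
finger_gap: 0.0115
finger_force: 30.0
tool-axis shift/0.25: [-0.01324348  0.00348447  0.00070785] mm [-3.31087086  0.87111662  0.17696273] tool x ang 63.99122163043826 want 63.9
```

The force jumped to 16 N along the track with no further motion, so the jaw is at its stop. I'll release, rise and look.

```bash
python3 -m handwheel '[[[0,0,0,0,40],[0,0,0,0,40],[0,0,0,0,40],[0,0,-0.12,0,40],[0,0,-0.15,0,40],[0,0,-0.13,0,0],[0,0,0,0,0],[0,0,0,0,0]]]'
python3 -m handwheel '[[[-0.16,0,0,0,0],[0,0,0,0,0],[0,0,0,0,0],[0,0,0,0,0],[0,0,0,0,0]]]'
python3 - <<'E'
from h import *
c=camera("wrist");W=world(c);Z=W[...,2]
cv2.imwrite("pics/w2.png",c["img"])
g=np.hypot(W[...,0]-.534,W[...,1]+.085)<.03
q=g&(Z>.066)&(Z<.085)
p=np.argwhere(q);P=onplane(c,p[:,1],p[:,0],.074)[:,:2];r=cv2.minAreaRect((P*1000).astype(np.float32));print("fin",q.sum(),r)
q=(np.hypot(W[...,0]-.5666,W[...,1]+.0171)<.04)&(Z>.0545)&(Z<.07)
p=np.argwhere(q);P=onplane(c,p[:,1],p[:,0],.059)[:,:2];e=cv2.minEnclosingCircle((P*1000).astype(np.float32));print("cover",q.sum(),e,np.median(Z[q]))
d=np.array(e[0])-r[0];print(d@[.44,.898],d@[.898,-.44], "want 76,0")
E
python3 rel.py .5666 -.0171 .2
```

```text
time_s: 6.3
eef_pos: [0.5366, -0.0798, 0.2287]
tcp_rot: [[0.44, 0.898, 0.002], [0.898, -0.44, -0.0], [0.001, 0.002, -1.0]]
force: [-0.4, -0.6, -0.2]
finger_gap: 0.0196
finger_force: 0.0
time_s: 6.8
eef_pos: [0.5185, -0.1152, 0.2275]
tcp_rot: [[0.44, 0.898, -0.001], [0.898, -0.44, 0.001], [0.0, -0.001, -1.0]]
force: [-0.0, -0.1, -0.6]
finger_gap: 0.0002
finger_force: 0.0
fin 670 ((533.878173828125, -84.19873046875), (33.80612564086914, 12.625202178955078), 63.92362976074219)
cover 6233 ((566.6705322265625, -16.611799240112305), 33.343379974365234) 0.058604729098380805
75.12170193862914 -0.2907118988037098 want 76,0
tool-axis shift/0.25: [4.36872816e-01 3.68137334e-04 1.10938337e-01] mm [1.09218204e+02 9.20343335e-02 2.77345842e+01] tool x ang 63.93565303617857 want 63.9
```

View pics/w2.png

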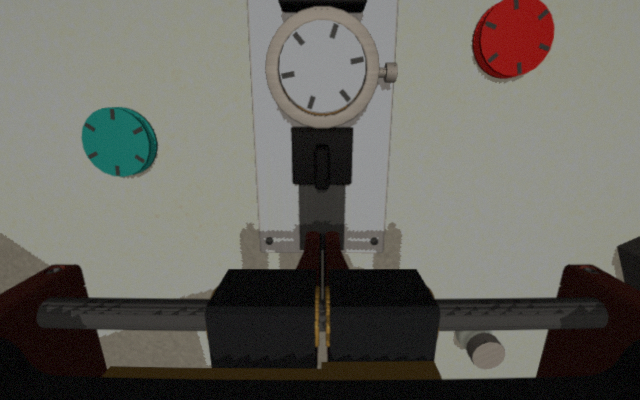

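The wrist view shows the jaw front at (322,128) touching the case ring, and the fin is 75 mm from the cover centre (76 expected). The back is at (322,65), still raised. Next I'll move above it with the fingers closed.

```bash
python3 -m handwheel '[[[0.146,0,0,0,0],[0.146,0,0,0,0],[0.146,0,0,0,0],[0,0,0.1,0,0],[0,0,0.12,0,0],[0,0,0.06,0,0],[0,0,0,0,0],[0,0,0,0,0]]]'
python3 rel.py .5667 -.0169 .139
```

```text
time_s: 7.65
eef_pos: [0.5667, -0.0171, 0.1582]
tcp_rot: [[0.44, 0.898, -0.0], [0.898, -0.44, 0.0], [0.0, -0.0, -1.0]]
force: [-0.2, 0.4, 0.3]
finger_gap: 0.0004
finger_force: 0.0
tool-axis shift/0.25: [ 0.0007803  -0.00056462  0.07684042] mm [ 0.19507473 -0.14115539 19.2101053 ] tool x ang 63.92097418497212 want 63.9
```

```bash
python3 -m handwheel '[[[0,0,0.04,0,0],[0,0,0.03,0,0],[0,0,0,0,0],[0,0,0,0,0]]]'
python3 -m handwheel '[[[0,0,0.012,0,0],[0,0,0,0,0],[0,0,0,0,0]]]'
python3 -m handwheel '[[[0,0,0.008,0,0],[0,0,0,0,0],[0,0,0,0,0]]]'
```

```text
time_s: 8.05
eef_pos: [0.5665, -0.0176, 0.1406]
tcp_rot: [[0.44, 0.898, -0.0], [0.898, -0.44, 0.0], [-0.0, -0.0, -1.0]]
force: [-0.0, 0.9, -0.3]
finger_gap: 0.0005
finger_force: 0.0
time_s: 8.35
eef_pos: [0.5672, -0.0176, 0.1382]
tcp_rot: [[0.44, 0.898, 0.001], [0.898, -0.44, -0.0], [0.001, 0.001, -1.0]]
force: [0.2, 0.5, 4.5]
finger_gap: 0.0002
finger_force: 2.1
time_s: 8.65
eef_pos: [0.5665, -0.0175, 0.1357]
tcp_rot: [[0.44, 0.898, -0.0], [0.898, -0.44, 0.0], [0.0, -0.0, -1.0]]
force: [0.9, -0.7, 2.3]
finger_gap: 0.0003
finger_force: 0.7
```

```bash
python3 -m handwheel '[[[0,0,0.008,0,0],[0,0,0,0,0],[0,0,0,0,0]]]'
python3 -m handwheel '[[[0,0,0.008,0,0],[0,0,0,0,0],[0,0,0,0,0]]]'
python3 -m handwheel '[[[0,0,0.008,0,0],[0,0,0,0,0],[0,0,0,0,0]]]'
```

```text
time_s: 8.95
eef_pos: [0.5658, -0.0177, 0.1335]
tcp_rot: [[0.44, 0.898, -0.002], [0.898, -0.44, -0.0], [-0.001, -0.001, -1.0]]
force: [-1.9, -2.3, 2.3]
finger_gap: 0.0008
finger_force: 1.5
time_s: 9.25
eef_pos: [0.5667, -0.0173, 0.1313]
tcp_rot: [[0.44, 0.898, -0.0], [0.898, -0.44, 0.0], [0.0, -0.0, -1.0]]
force: [-0.5, -0.5, -0.6]
finger_gap: 0.0007
finger_force: 0.0
time_s: 9.55
eef_pos: [0.5666, -0.0174, 0.1295]
tcp_rot: [[0.44, 0.898, -0.0], [0.898, -0.44, 0.0], [0.0, -0.0, -1.0]]
force: [-0.0, 0.5, -1.1]
finger_gap: 0.0003
finger_force: 0.0
```

```bash
python3 -m handwheel '[[[0,0,0.006,0,0],[0,0,0,0,0],[0,0,0,0,0]]]'
python3 -m handwheel '[[[0,0,0.004,0,0],[0,0,0,0,0],[0,0,0,0,0]]]'
```

```text
time_s: 9.85
eef_pos: [0.5666, -0.0175, 0.1293]
tcp_rot: [[0.44, 0.898, 0.0], [0.898, -0.44, 0.0], [0.0, 0.0, -1.0]]
force: [-2.1, 0.4, 11.5]
finger_gap: 0.0004
finger_force: 5.8
time_s: 10.15
eef_pos: [0.5667, -0.0175, 0.1293]
tcp_rot: [[0.44, 0.898, 0.001], [0.898, -0.44, -0.0], [0.0, 0.001, -1.0]]
force: [-6.4, -0.3, 21.2]
finger_gap: 0.0005
finger_force: 10.2
```

It's on the hard seat at 21 N, with the fingertip height at 49 mm. I'll ease to about 14 N and check that it's flush.

```bash
python3 -m handwheel '[[[0,0,-0.0025,0,0],[0,0,0,0,0],[0,0,0,0,0],[0,0,0,0,0]]]'
python3 - <<'E'
from h import *
for n in("wrist","side"):
    c=camera(n);W=world(c);Z=W[...,2]
    D=np.hypot(W[...,0]-.5667,W[...,1]+.017);a=(W[...,0]-.5667)*.44+(W[...,1]+.017)*.898;b=(W[...,0]-.5667)*.898-(W[...,1]+.017)*.44
    for nm,m in(("disc y+",a>15e-3),("y-",a<-15e-3),("x+",b>15e-3),("x-",b<-15e-3)):
        i=m&(D<.032)&(Z>.03)&(Z<.065);o=m&(D>.037)&(D<.044)&(Z>.03)&(Z<.065)
        print(n,nm,i.sum(),np.median(Z[i]),"rim",o.sum(),np.median(Z[o]))
    if n=="side": cv2.imwrite("pics/s3.png",cv2.resize(c["img"][120:280,230:430],None,fx=4,fy=3.75))
s=state();print(s["force"],s["time_s"],s["eef_pos"])
E
```

```text
time_s: 10.55
eef_pos: [0.5667, -0.0174, 0.1293]
tcp_rot: [[0.44, 0.898, 0.001], [0.898, -0.44, -0.0], [0.0, 0.001, -1.0]]
force: [-2.9, 0.6, 14.8]
finger_gap: 0.0004
finger_force: 7.4
wrist disc y+ 2098 0.04906377675977301 rim 2136 0.04907609992439352
wrist y- 0 nan rim 0 nan
wrist x+ 1568 0.04904204057076345 rim 1270 0.049074049078067054
wrist x- 1565 0.049101112643370644 rim 1279 0.0490530144681753
side disc y+ 58 0.049557741712106314 rim 68 0.04869301393374849
side y- 39 0.04893316283717718 rim 48 0.04934297684645203
side x+ 23 0.049373976361578385 rim 40 0.048548219302918735
side x- 63 0.04962742950349731 rim 105 0.048080147842150596
[-3.40513168  0.608269   14.01780849] 10.65 [ 0.56665071 -0.01743966  0.1292958 ]
  return _methods._mean(a, axis=axis, dtype=dtype,
  ret = ret.dtype.type(ret / rcount)
```

View pics/s3.png

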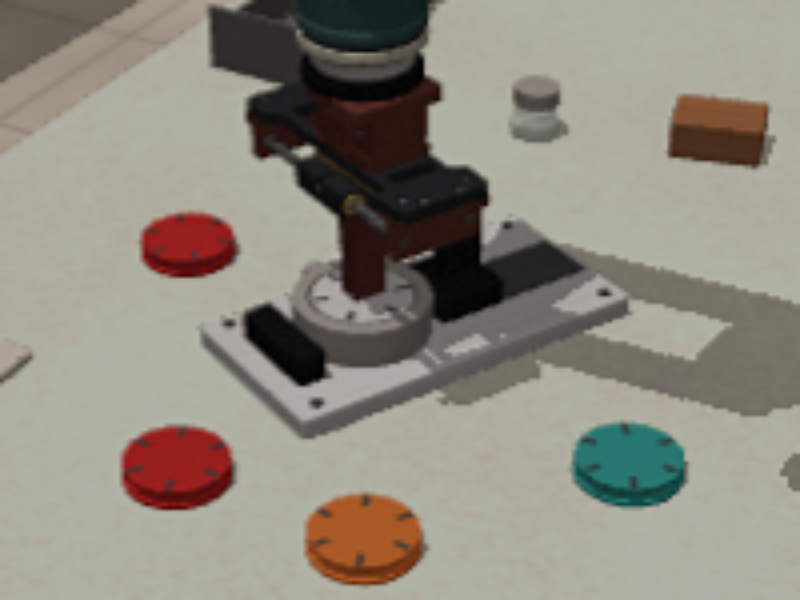

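The picture shows the fingertips on the middle of the back at (365,290), the back flush with the rim, the jaw against the case at (465,290) and the bystanders undisturbed. The push is 14 N.

```bash
python3 -c "
from bench import *
print(close_job())"
```

```text
the job is handed in; nothing more can be done
None
```

The jaw is against its stop, the back is snapped home flush with the rim, and I handed the job in at 10.65 s with the arm still pressing at about 14 N; no verdict came back.

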